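# Tins in a row by size

## Task

Tidy the four steel tins onto the wooden board: one on each cork mark, standing upright and centred, in order of size with the biggest next to the upright steel end plate and the smallest farthest from it. The second biggest is stacked in the mouth of the biggest: lift it off without lifting or shifting the tin below. Leave the yellow model pickup where it stands.

Things in the scene. Friction and masses are not known exactly. Their poses are not given: they have to be found in the camera images.
- tin_xl: Biggest of four round open steel tins: 64 mm outer diameter, 100 mm tall, 5 mm walls, 200 g. Straight hollow wall above a solid foot 14 mm high and 7 mm narrower. Origin: centre of the underside, z up the axis. Starts on the table; its mouth, 54 mm wide, holds the second biggest tin.
- tin_l: Second biggest of four round open steel tins: 58 mm outer diameter, 80 mm tall, 4 mm walls, 130 g. Straight hollow wall above a solid foot 14 mm high and 7 mm narrower. Origin: centre of the underside, z up the axis. Starts stacked: its foot sits in the biggest tin's mouth, 1.5 mm play, its wall on that tin's rim: origin 86 mm and top 166 mm above the table. Comes off straight up.
- tin_m: Third in size of four round open steel tins: 48 mm outer diameter, 65 mm tall, 4 mm walls, 90 g. Straight hollow wall above a solid foot 14 mm high and 7 mm narrower. Origin: centre of the underside, z up the axis. Stands on the table at the start.
- tin_s: Smallest of four round open steel tins: 38 mm outer diameter, 50 mm tall, 4 mm walls, 60 g. Straight hollow wall above a solid foot 14 mm high and 7 mm narrower. Origin: centre of the underside, z up the axis. Stands on the table at the start.
- mark_a: One of four alike round cork marks, 76 mm across, 3 mm thick, fixed in a straight row 90 mm apart (centres) on a fixed dark wooden board (110 x 500 mm, 18 mm thick). Origin: centre of the underside, 18 mm above the table; a tin on it has its foot 21 mm above the table. The letter says nothing of its place in the row.
- mark_b: One of four alike round cork marks, 76 mm across, 3 mm thick, fixed in a straight row 90 mm apart (centres) on a fixed dark wooden board (110 x 500 mm, 18 mm thick). Origin: centre of the underside, 18 mm above the table; a tin on it has its foot 21 mm above the table. The letter says nothing of its place in the row.
- mark_c: One of four alike round cork marks, 76 mm across, 3 mm thick, fixed in a straight row 90 mm apart (centres) on a fixed dark wooden board (110 x 500 mm, 18 mm thick). Origin: centre of the underside, 18 mm above the table; a tin on it has its foot 21 mm above the table. The letter says nothing of its place in the row.
- mark_d: One of four alike round cork marks, 76 mm across, 3 mm thick, fixed in a straight row 90 mm apart (centres) on a fixed dark wooden board (110 x 500 mm, 18 mm thick). Origin: centre of the underside, 18 mm above the table; a tin on it has its foot 21 mm above the table. The letter says nothing of its place in the row.
- end_plate: Upright dark steel plate across one end of the board (either end), in line with the marks: 90 mm wide, 4 mm thick, 100 mm tall, foot 30 mm deep, fixed. Mark centres lie 80, 170, 260 and 350 mm from it. At the other end stands a glass jar 50 mm tall. Origin: centre of its underside, 18 mm above the table.
- pickup: Loose yellow model pickup truck, 90 x 36 mm, 34 mm tall, 150 g, among the tins. Stays where it is. Origin: centre of its underside on the table; x along its length. Other clutter near the tins (wrench, screwdriver, bolt) is under 40 mm tall; taller things stand only behind the board and at the table's sides.
Things that resemble listed ones, but are neither listed nor needed, are in the scene too. What is shaped like the tin_s but blue, green or turquoise is not meant.

How it is judged:
By the outcome, as a careful person would: the job done as asked, in the order asked, and still so for the second after the job is handed in, with the robot touching nothing.
It also fails if it takes over 112 s, if anything falls off the work surface, if the arm or the gripper's body presses on something with over 40 N, if the wrist force passes 120 N, or if a joint passes its speed limit or range.

## Robot

A 7-joint arm with a two-finger parallel gripper is mounted at the origin on the work surface. World frame = base frame: x ahead of the robot, y to its left, z up, the work surface at z = 0. Lengths are in m, angles in rad, forces in N, time in s.
With the tool pointing down it reaches from about 0.4 to 0.85 m from the base axis. Payload 10.4 kg.
Tool frame: the origin (TCP) lies at the very end of the fingers, on their centre line; the grasp point (between the pads) lies 19 mm behind it; x points along the fingers, y is the direction in which the jaws open and shut, and the axes are right-handed (so a half turn about x gives the same grasp; the last joint's range is limited). The gripper opens to 85 mm and grips with 20 to 120 N. Pads are 22 mm wide; open, the fingers measure 114 mm over their backs; the gripper's body (76 mm by 85 mm) begins 54 mm behind the grasp point. The pads swing forward as they close: fully open they stand 13 mm farther back than shut.
Start: joints at [1.216, 0.332, -0.065, 1.46, 0.022, 1.35, -0.088], TCP at [0.204, -0.591, 0.231] pointing down, gripper open.
Joint ranges: [-2.6, 2.6], [-0.5, 2.12], [-1.47, 1.34], [0.16, 2.42], [-1.27, 4.41], [0.06, 2.06], [-2.6, 2.6]. Speed limits (rad/s): [2.22, 2.22, 2.79, 2.79, 3.14, 3.14, 3.14].

## Interface

Orientations are given as a unit quaternion [x, y, z, w].
In Python, from workcell import monitor, camera, ticket, regions_of gives the robot as it stands.
- The arm moves only by the tool step_arm, never from a script. Its argument "increments" is a list of rows, each a list of 5 numbers: the finger opening in m, from 0 to 0.0854, then the shift along the world's x, y, z in m, then the turn about the world's z in rad. A call has 1 to 12 rows; each row shifts and turns the commanded pose from where the row before left it; what a row does not reach is not made up. A row lasts 1/12 s, in which the tool goes at most 41.7 mm and 7.16 degrees, less where a joint would pass 70% of its speed; a pose out of reach is approached as far as the arm can. A call with a gripper value outside its range is refused whole. The fingers move at their own pace and stop on an object; "force" is the grip in N (left out, the last holds). Time passes only in rows, so rows that do not move let the fingers close. It gives the time, the measured TCP pose, the force and the opening at its end, in the units of the state.
- monitor.get_obs(): the state, without advancing time (a new reading comes with each control period).
- camera(name): name is "side" or "top"; returns a dict with "color" (400x640x3 uint8, red, green, blue), "range_z" (400x640 float32, m along the optical axis (not along the pixel's ray), 0 where there is no reading), "fx", "fy", "cx", "cy" (pixels), "cam_to_world" (4x4, takes a point from camera to world coordinates). Camera axes: x right, y up, looking along -z (the intrinsics and any distortion apply to the point x, -y, -z); pixel columns grow to the right and rows downward; lengths in m; the calibration is good to about 2 mm. A picture is of the moment at which its call begins.
- ticket.hand_in(): hands the job in, once; it reports no verdict.
Trained networks look in a picture, given as the dict that the camera call returned (one of the last four; its "shot" number tells which), for a name from the list of things; names that differ only in an ending like _2 or _b are one class to them, and where a whole thing is asked for, a point or a joint stands for the part that bears it (a point fixed in the world has none). Each returns a list of dicts, best first, with "p" (0 to 1); they miss things now and then, are a little off and sometimes report something else, mostly with a low value. They report only what shows in the picture. A call takes as long as a camera call. They do not tell look-alikes from the thing itself.
- regions_of(picture, query): "region" (400x640 bool, what is visible of it) and "centre" ([row, column] in pixels, amid what is visible of it).
The state is a dict: "clock": time; "joint_pos": joint angles; "joint_velocities": joint speeds; "tau": joint torques, N m; "position": TCP position; "ee_rot": TCP orientation; "ft_force": force on the tool from outside, world axes, zero at the start; "torque": the same for the moment, N m; "grip_width": opening from 0.0 (shut) to 1.0 (fully open).
Only numpy, scipy, OpenCV 4.12 (cv2) and the standard library are available. Lean on these libraries where they do the work, as an engineer would, in place of code of your own. Each camera call takes 0.05 s, during which the arm holds its last target. There are 200 camera calls.

## Working session

There is one attempt and no reset: what is moved stays moved. The work goes in short steps, Python scripts to look and compute and a tool call to move; the robot and the scene stay as the last step left them, time stands still between calls to the robot, and variables do not carry over. Pictures are saved under pics/ and viewed, about 12 in all and at most 16, crops included, and the job is handed in when it is done.

Besides the shell and the picture viewer there is one more tool, called after "Emit:" as a command line: name --pt "numbers of a row" for each row, then --argument value for the rest. step_arm: Moves the arm, as the interface text tells. Its arguments: {"type":"object","properties":{"increments":{"type":"array"},"force":{"type":"number"}},"required":["increments"]}

```bash
mkdir -p pics; ls; cat > h.py <<'E'
import numpy as np, cv2
from workcell import monitor, camera, ticket, regions_of
def save(p,n): cv2.imwrite(f'pics/{n}.png',p['color'][:,:,::-1])
def cloud(p):
    z=p['range_z']; r,c=np.mgrid[:z.shape[0],:z.shape[1]]
    P=np.stack([(c-p['cx'])/p['fx']*z,-(r-p['cy'])/p['fy']*z,-z,np.ones_like(z)],-1)
    W=(P@np.array(p['cam_to_world']).T)[...,:3]; W[z==0]=np.nan
    return W
E
python3 - <<'E'
from h import *
for n in('top','side'):
    p=camera(n);save(p,n+'0');W=cloud(p)
    print(n,[k for k in p],np.round(p['cam_to_world'],3).tolist(),p['fx'])
    for q in('tin_xl','tin_l','tin_m','tin_s','mark_a','end_plate','pickup'):
        for d in regions_of(p,q)[:6]:
            R=W[d['region']];print(q,round(d['p'],2),np.round(d['centre']),np.round(np.nanmedian(R,0),3),'z98',np.round(np.nanpercentile(R[:,2],98),3))
print(monitor.get_obs())
E
```

```text
pics
top ['color', 'range_z', 'fx', 'fy', 'cx', 'cy', 'cam_to_world', 'shot'] [[0.027, 0.984, -0.174, 0.379], [-0.999, 0.021, -0.031, -0.001], [-0.027, 0.175, 0.984, 0.891], [0.0, 0.0, 0.0, 1.0]] 380.9561057758329
tin_xl 0.8 [240. 412.] [ 0.437 -0.177  0.073] z98 0.104
tin_xl 0.42 [231. 279.] [0.45  0.106 0.019] z98 0.036
tin_l 0.78 [292. 424.] [ 0.323 -0.224  0.031] z98 0.052
tin_l 0.73 [282. 282.] [0.335 0.084 0.02 ] z98 0.052
tin_l 0.7 [197. 311.] [0.53  0.027 0.026] z98 0.052
tin_l 0.65 [238. 227.] [0.435 0.224 0.036] z98 0.067
tin_l 0.63 [230. 325.] [ 0.454 -0.003  0.02 ] z98 0.052
tin_l 0.59 [275. 329.] [ 0.357 -0.007  0.019] z98 0.051
tin_m 0.78 [292. 424.] [ 0.323 -0.224  0.031] z98 0.052
tin_m 0.73 [282. 282.] [0.335 0.084 0.02 ] z98 0.052
tin_m 0.7 [197. 311.] [0.53  0.027 0.026] z98 0.052
tin_m 0.65 [238. 227.] [0.435 0.224 0.036] z98 0.067
tin_m 0.63 [230. 325.] [ 0.454 -0.003  0.02 ] z98 0.052
tin_m 0.59 [275. 329.] [ 0.357 -0.007  0.019] z98 0.051
tin_s 0.78 [292. 424.] [ 0.323 -0.224  0.031] z98 0.052
tin_s 0.73 [282. 282.] [0.335 0.084 0.02 ] z98 0.052
tin_s 0.7 [197.
[... 2283 characters left out ...]
 'joint_pos': array([ 1.21640328,  0.33214527, -0.06472113,  1.46008418,  0.02161658,
        1.34991121, -0.08850671]), 'joint_velocities': array([-6.66564133e-05,  1.34524041e-04,  1.44801760e-03, -1.65622457e-03,
        3.21816019e-04, -3.94781132e-04, -1.02751412e-03]), 'tau': array([-1.02335278e-03, -6.25182581e+01,  4.91496432e-02, -3.91819131e+01,
        1.67442713e-02,  1.53838133e-03, -4.89191143e-05]), 'position': array([ 0.2036192 , -0.59092839,  0.23137934]), 'ee_rot': array([ 0.69741017,  0.11672555, -0.69738492,  0.1168267 ]), 'ft_force': array([-0.51336124, -0.23517413,  0.4151107 ]), 'torque': array([-0.05785234,  0.03625694, -0.0195915 ]), 'grip_width': 1.0002308534018054}
```

View pics/top0.png

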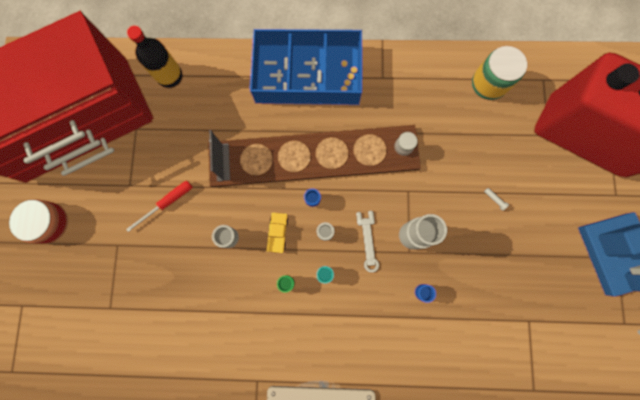

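View pics/side0.png

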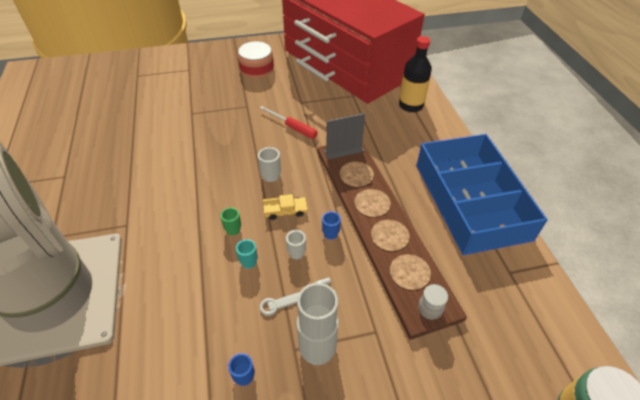

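```bash
cat >> h.py <<'E'
from scipy.optimize import least_squares
def fitc(P,R):  # outer circle of known radius through rim points' hull
    h=cv2.convexHull(P[:,:2].astype(np.float32))[:,0]
    (x,y),r=cv2.minEnclosingCircle(h.astype(np.float32))
    s=least_squares(lambda c:np.hypot(*(h-c).T)-R,[x,y],loss='soft_l1',f_scale=.001).x
    return s,r
def rim(W,xy,zt,R,tol=.006,w=.012):
    m=(np.hypot(W[...,0]-xy[0],W[...,1]-xy[1])<R+w)&(abs(W[...,2]-zt)<tol)
    return (*fitc(W[m],R),m.sum())
E
python3 - <<'E'
from h import *
T={'l':((.449,-.185),.166,.029),'m':((.434,.222),.065,.024),'s1':((.324,-.224),.05,.019),'s2':((.335,.084),.05,.019),'s3':((.53,.027),.05,.019),'s4':((.453,-.003),.05,.019),'s5':((.357,-.007),.05,.019)}
for n in('top','side'):
    p=camera(n);W=cloud(p);C=p['color']
    for k,(xy,z,R) in T.items():
        try:
            m=(np.hypot(W[...,0]-xy[0],W[...,1]-xy[1])<R+.005)&(W[...,2]>z-.03)
            s,r,c=rim(W,xy,z,R); print(n,k,np.round(s,4),round(r,4),c,'rgb',np.median(C[m],0))
        except Exception as e: print(n,k,e)
    for xy in((.448,-.19),):
        try: print(n,'xl',rim(W,xy,.100,.032))
        except Exception as e: print(e)
    for d in regions_of(p,'mark_a')[:4]:
        R=W[d['region']];s,r=fitc(R[abs(R[:,2]-.021)<.006],.038);print('mark',np.round(s,4),round(r,4))
    d=regions_of(p,'end_plate')[0];R=W[d['region']];R=R[R[:,2]>.1];print('plate',np.round(np.nanmean(R,0),3))
E
```

```text
top l [ 0.4496 -0.2029] 0.029 162 rgb [176. 168. 146.]
top m [0.4343 0.2189] 0.0239 136 rgb [139. 131. 114.]
top s1 [ 0.3233 -0.2218] 0.019 109 rgb [ 49.  91. 146.]
top s2 [0.3351 0.0812] 0.0188 101 rgb [ 71. 135.  66.]
top s3 [0.5279 0.0278] 0.0189 90 rgb [ 55.   82.5 133.5]
top s4 [ 0.4515 -0.003 ] 0.0189 94 rgb [179.5 170.  147. ]
top s5 [ 0.357  -0.0039] 0.0187 89 rgb [ 75. 154. 132.]
top xl (array([ 0.44924408, -0.20095871]), 0.0316828191280365, np.int64(391))
mark [0.6214 0.165 ] 0.0406
mark [ 0.6389 -0.015 ] 0.0389
mark [ 0.648  -0.1044] 0.0377
mark [0.6307 0.075 ] 0.0393
plate [0.61  0.242 0.113]
side l [ 0.4496 -0.2011] 0.0291 293 rgb [145. 142. 128.]
side m [0.4345 0.2193] 0.0253 131 rgb [144. 141. 127.]
side s1 [ 0.3242 -0.2215] 0.019 210 rgb [ 43.  73. 124.]
side s2 [0.3354 0.0818] 0.0197 127 rgb [ 55. 114.  63.]
side s3 [0.5279 0.0288] 0.0192 129 rgb [ 42.  72. 124.]
side s4 [ 0.4522 -0.0025] 0.0204 134 rgb [148.  144.5 131. ]
side s5 [ 0.3571 -0.0035] 0.0194 144 rgb [ 53. 124. 112.]
side xl (array([ 0.44948469, -0.20231098]), 0.03199966624379158, np.int64(484))
mark [0.6302 0.0762] 0.04
mark [0.621  0.1643] 0.0387
mark [ 0.6396 -0.0135] 0.041
mark [ 0.6489 -0.1029] 0.04
plate [0.61  0.243 0.11 ]
```

The top view shows the end plate at (220,158), with the marks running right to the jar at (405,143). The big stack is at (425,232), tin_m at (223,237) and the steel tin_s at (325,231), with coloured look-alikes around it. The side view agrees. Targets:

| Tin | Target mark (x, y) |
|---|---|
| xl | (.621, .165) |
| l | (.630, .075) |
| m | (.639, -.014) |
| s | (.648, -.104) |

Emit:
step_arm --pt "0.0854 0.0205 0.0324 0 0.1117" --pt "0.0854 0.0205 0.0324 0 0.1117" --pt "0.0854 0.0205 0.0324 0 0.1117" --pt "0.0854 0.0205 0.0324 0 0.1117" --pt "0.0854 0.0205 0.0324 0 0.1117" --pt "0.0854 0.0205 0.0324 0 0.1117" --pt "0.0854 0.0205 0.0324 0 0.1117" --pt "0.0854 0.0205 0.0324 0 0.1117" --pt "0.0854 0.0205 0.0324 0 0.1117" --pt "0.0854 0.0205 0.0324 0 0.1117" --pt "0.0854 0.0205 0.0324 0 0.1117" --pt "0.0854 0.0205 0.0324 0 0.1117" --force 30

```text
clock: 2.1
position: [0.4503, -0.2004, 0.2317]
ee_rot: [0.473, 0.526, -0.473, 0.526]
ft_force: [0.9, -0.8, -0.3]
grip_width: 1.002
```

Emit:
step_arm --pt "0.0854 -0.0007 -0.0015 -0.02 0" --pt "0.0854 0 0 -0.03 0" --pt "0.0854 0 0 -0.03 0" --pt "0.0854 0 0 -0.03 0" --pt "0.08 0 0 0 0" --pt "0.07 0 0 0 0" --pt "0.07 0 0 0 0"

```text
clock: 2.68
position: [0.4498, -0.2039, 0.1231]
ee_rot: [0.474, 0.524, -0.474, 0.525]
ft_force: [-0.1, 0.0, -0.0]
grip_width: 0.824
```

```bash
python3 - <<'E'
from h import *
o=monitor.get_obs();print(o['position'],o['ft_force'],o['grip_width'])
p=camera('side');save(p,'g1');W=cloud(p)
cv2.imwrite('pics/g1c.png',cv2.resize(p['color'][230:390,230:430,::-1],(800,640))[:600])
for q in('tin_l','tin_xl'):
  d=regions_of(p,q)[0];R=W[d['region']];print(q,d['p'],d['centre'],np.round(np.nanpercentile(R[:,0],[1,99]),4))
E
```

```text
[ 0.44983721 -0.2039193   0.12310623] [-0.08795345  0.01761321 -0.02317066] 0.8240289113219457
tin_l 0.98 [252.7, 248.6] [0.3392 0.3755]
tin_xl 0.6 [346.9, 313.1] [0.4182 0.4777]
```

View pics/g1c.png

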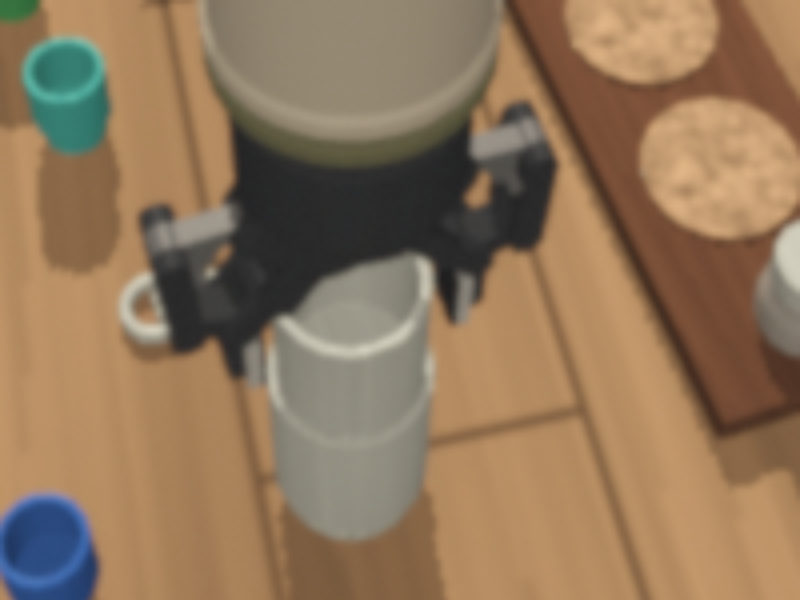

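The view shows both pads beside tin_l, with the left gap looking tighter than the right. I'll measure the gaps in the depth data.

```bash
python3 - <<'E'
from h import *
p=camera('side');W=cloud(p);C=p['color'].astype(int)
x,y,z=[W[...,i] for i in range(3)]
for lo in(.125,.135,.145,.155):
    m=(z>lo)&(z<lo+.01)&(abs(x-.45)<.08)&(abs(y+.2)<.05)
    i=np.where(m); o=np.argsort(x[m])
    xs=x[m][o];b=(C.sum(-1)[m])[o];ys=y[m][o]
    h=[(round(a,3),int(((xs>=a)&(xs<a+.004)).sum()),int(b[(xs>=a)&(xs<a+.004)].mean()),round(float(ys[(xs>=a)&(xs<a+.004)].mean()),3)) for a in np.arange(.37,.53,.004) if ((xs>=a)&(xs<a+.004)).any()]
    print(lo,h)
# axis of tin_l wall from cylinder fit on front face
m=(z>.11)&(z<.16)&(np.hypot(x-.4496,y+.202)<.034)&(C.sum(-1)>330)&(y<-.2)
P=W[m]
print(least_squares(lambda c:np.hypot(P[:,0]-c[0],P[:,1]-c[1])-.029,[.45,-.2],loss='soft_l1',f_scale=.001).x,m.sum())
m=(z>.03)&(z<.09)&(np.hypot(x-.4496,y+.202)<.037)&(C.sum(-1)>330)&(y<-.2)
P=W[m]
print(least_squares(lambda c:np.hypot(P[:,0]-c[0],P[:,1]-c[1])-.032,[.45,-.2],loss='soft_l1',f_scale=.001).x,m.sum())
E
```

```text
0.125 [(np.float64(0.406), 2, 365, -0.216), (np.float64(0.41), 1, 400, -0.219), (np.float64(0.414), 2, 388, -0.218), (np.float64(0.418), 5, 447, -0.205), (np.float64(0.422), 15, 380, -0.214), (np.float64(0.426), 9, 395, -0.22), (np.float64(0.43), 9, 404, -0.224), (np.float64(0.434), 9, 413, -0.226), (np.float64(0.438), 10, 415, -0.228), (np.float64(0.442), 9, 411, -0.23), (np.float64(0.446), 10, 414, -0.23), (np.float64(0.45), 12, 408, -0.226), (np.float64(0.454), 7, 404, -0.214), (np.float64(0.458), 14, 406, -0.204), (np.float64(0.462), 15, 404, -0.199), (np.float64(0.466), 17, 395, -0.199), (np.float64(0.47), 20, 379, -0.2), (np.float64(0.474), 5, 412, -0.209), (np.float64(0.482), 11, 320, -0.201), (np.float64(0.486), 1, 385, -0.211)]
0.135 [(np.float64(0.398), 2, 314, -0.209), (np.float64(0.402), 5, 226, -0.215), (np.float64(0.406), 11, 241, -0.216), (np.float64(0.41), 7, 388, -0.218), (np.float64(0.414), 6, 358, -0.218), (np.float64(0.418), 4, 394, -0.207), (np.float64(0.422), 10, 376, -0.214), (np.float64(0.426), 10, 393, -0.22), (np.float64(0.43), 9, 403, -0.224), (np.float64(0
[... 1812 characters left out ...]
19), (np.float64(0.43), 15, 467, -0.223), (np.float64(0.434), 13, 442, -0.226), (np.float64(0.438), 15, 472, -0.227), (np.float64(0.442), 13, 456, -0.229), (np.float64(0.446), 15, 463, -0.229), (np.float64(0.45), 13, 438, -0.23), (np.float64(0.454), 10, 424, -0.229), (np.float64(0.458), 12, 470, -0.227), (np.float64(0.462), 13, 479, -0.226), (np.float64(0.466), 14, 447, -0.222), (np.float64(0.47), 16, 392, -0.208), (np.float64(0.474), 27, 475, -0.204), (np.float64(0.482), 13, 107, -0.206), (np.float64(0.486), 8, 312, -0.211), (np.float64(0.49), 6, 372, -0.21), (np.float64(0.494), 5, 201, -0.206), (np.float64(0.498), 1, 253, -0.206)]
[ 0.4497719  -0.20110054] 583
[ 0.44990796 -0.20116325] 592
```

The pads centre at about x=.4495 and the tin at .4497, so it's well aligned. I'll close gently.

Emit:
step_arm --pt "0.067 0.0002 0.0025 0 0" --pt "0.064 0 0 0 0" --pt "0.062 0 0 0 0" --pt "0.06 0 0 0 0" --pt "0.058 0 0 0 0" --pt "0.055 0 0 0 0" --pt "0.05 0 0 0 0" --pt "0.05 0 0 0 0" --pt "0.05 0 0 0 0" --force 30

```text
clock: 3.63
position: [0.4495, -0.2012, 0.1218]
ee_rot: [0.474, 0.524, -0.474, 0.525]
ft_force: [0.1, 0.8, 5.5]
grip_width: 0.681
```

Emit:
step_arm --pt "0.05 0 0 0.004 0" --pt "0.05 0 0 0.008 0" --pt "0.05 0 0 0.012 0" --pt "0.05 0 0 0.016 0" --pt "0.05 0 0 0.02 0" --pt "0.05 0 0 0.02 0" --force 40

```text
clock: 4.13
position: [0.4488, -0.201, 0.2029]
ee_rot: [0.474, 0.525, -0.474, 0.525]
ft_force: [0.5, 0.3, -2.0]
grip_width: 0.679
```

```bash
python3 - <<'E'
from h import *
o=monitor.get_obs();print(o['position'],o['ft_force'])
p=camera('side');save(p,'l1');W=cloud(p);C=p['color'].astype(int);x,y,z=[W[...,i] for i in range(3)]
m=(z>.03)&(z<.09)&(np.hypot(x-.4496,y+.202)<.037)&(C.sum(-1)>330)&(y<-.2)
P=W[m];print(least_squares(lambda c:np.hypot(P[:,0]-c[0],P[:,1]-c[1])-.032,[.45,-.2],loss='soft_l1',f_scale=.001).x,m.sum())
m=(abs(x-.4496)<.01)&(abs(y+.235)<.012)&(C.sum(-1)>330); h=np.histogram(z[m],np.arange(0,.26,.01));print(h[0])
E
```

```text
[ 0.44876161 -0.20098825  0.2028584 ] [ 0.51749589  0.27267098 -2.013349  ]
[ 0.44983052 -0.20111073] 598
[12 15 30 27 34 33 31 39 34 63 10  0  0  0  0  0 17 19 45 54 53 56 63 59
 85]
```

View pics/l1.png

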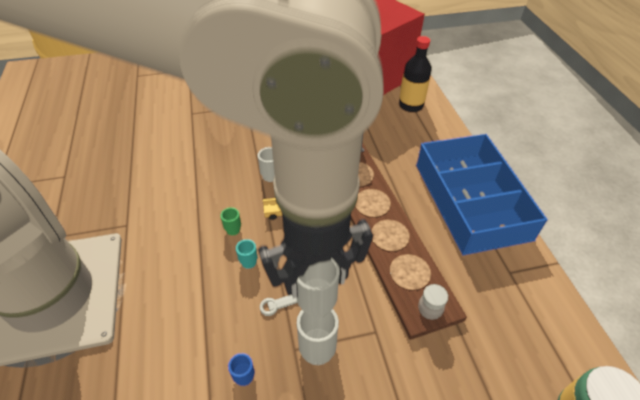

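tin_xl stayed put at (.450,-.201) and tin_l hangs clear. Next I'll carry it to the second mark.

Emit:
step_arm --pt "0.05 0.01 0.015 0 0" --pt "0.05 0.0205 0.031 0 0" --pt "0.05 0.0205 0.031 0 0" --pt "0.05 0.0205 0.031 0 0" --pt "0.05 0.0205 0.031 0 0" --pt "0.05 0.0205 0.031 0 0" --pt "0.05 0.0205 0.031 0 0" --pt "0.05 0.0205 0.031 0 0" --pt "0.05 0.017 0.03 0 0" --pt "0.05 0.01 0.0145 -0.03 0" --pt "0.05 0 0 -0.04 0" --pt "0.05 0 0 -0.03 0"

```text
clock: 5.18
position: [0.6294, 0.0769, 0.0996]
ee_rot: [0.473, 0.526, -0.473, 0.525]
ft_force: [-0.8, -1.5, -2.4]
grip_width: 0.678
```

Emit:
step_arm --pt "0.05 0 0 0 0" --pt "0.05 0 0 0 0"

```text
clock: 5.35
position: [0.6289, 0.0749, 0.1011]
ee_rot: [0.473, 0.525, -0.475, 0.524]
ft_force: [-1.0, -0.7, -1.0]
grip_width: 0.674
```

Emit:
step_arm --pt "0.05 0.0014 0.0004 -0.015 0" --pt "0.05 0 0 -0.015 0" --pt "0.05 0 0 -0.01 0" --pt "0.05 0 0 -0.003 0" --pt "0.05 0 0 0 0" --pt "0.05 0 0 0 0"

```text
clock: 5.85
position: [0.6312, 0.0758, 0.0587]
ee_rot: [0.474, 0.525, -0.474, 0.525]
ft_force: [-0.3, -0.4, 0.1]
grip_width: 0.684
```

Emit:
step_arm --pt "0.05 -0.0007 -0.0005 -0.001 0" --pt "0.05 0 0 -0.001 0" --pt "0.05 0 0 0 0" --pt "0.05 0 0 0 0"

```text
clock: 6.18
position: [0.6306, 0.0753, 0.057]
ee_rot: [0.474, 0.524, -0.474, 0.525]
ft_force: [-0.6, 0.3, 3.4]
grip_width: 0.678
```

```bash
cat >> h.py <<'E'
def cyl(W,C,xy,z0,z1,R):
    x,y,z=[W[...,i] for i in range(3)]
    m=(z>z0)&(z<z1)&(np.hypot(x-xy[0],y-xy[1])<R+.006)&(np.hypot(x-xy[0],y-xy[1])>R-.006)&(C.astype(int).sum(-1)>300)&(y<xy[1])
    P=W[m]; return np.round(least_squares(lambda c:np.hypot(P[:,0]-c[0],P[:,1]-c[1])-R,xy,loss='soft_l1',f_scale=.001).x,4),m.sum()
E
python3 - <<'E'
from h import *
o=monitor.get_obs();print(o['position'],o['ft_force'])
p=camera('side');W=cloud(p);C=p['color']
cv2.imwrite('pics/p1.png',cv2.resize(C[130:290,270:470,::-1],(800,640))[:600])
print(cyl(W,C,(.6305,.0755),.04,.095,.029))
E
```

```text
[0.63063831 0.07533604 0.05698612] [-0.59484066  0.31755951  3.40124068]
(array([0.6303, 0.075 ]), np.int64(517))
```

View pics/p1.png

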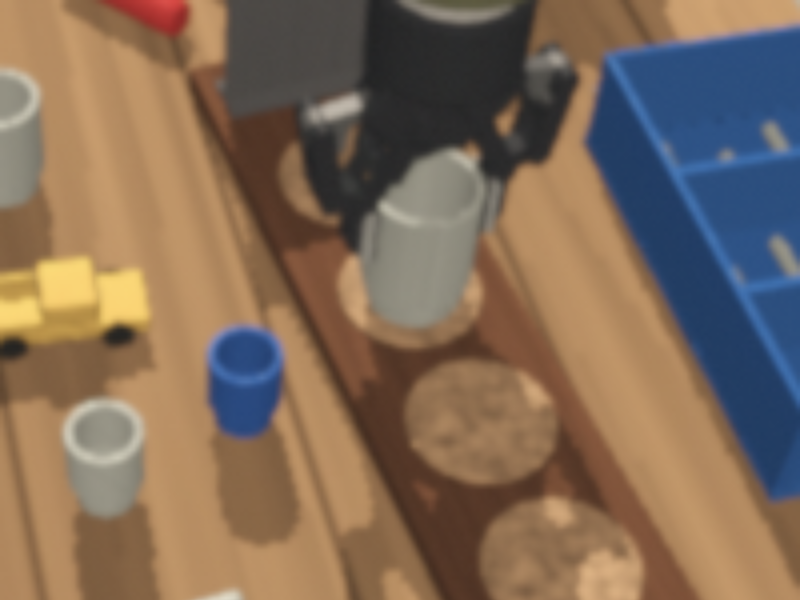

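tin_l stands centred on its mark and is touching. I'll release, retreat and go to tin_xl.

Emit:
step_arm --pt "0.06 0 0 0 0" --pt "0.065 0 0 0 0" --pt "0.075 0 0 0 0" --pt "0.08 0 0 0 0" --pt "0.0854 0 0 0.02 0" --pt "0.0854 0 0 0.035 0" --pt "0.0854 0 0 0.035 0" --pt "0.0854 0 0 0.035 0" --pt "0.0854 -0.015 -0.023 0 0" --pt "0.0854 -0.021 -0.032 0 0" --pt "0.0854 -0.021 -0.032 0 0" --pt "0.0854 -0.021 -0.032 0 0"

```text
clock: 7.23
position: [0.5512, -0.0447, 0.1813]
ee_rot: [0.474, 0.525, -0.474, 0.525]
ft_force: [1.5, -0.6, -0.6]
grip_width: 0.998
```

Emit:
step_arm --pt "0.0854 -0.021 -0.032 0 0" --pt "0.0854 -0.021 -0.032 0 0" --pt "0.0854 -0.021 -0.032 0 0" --pt "0.0854 -0.021 -0.032 0 0" --pt "0.0854 -0.0186 -0.0295 0 0" --pt "0.0854 0 0 0 0" --pt "0.0854 0 0 -0.02 0"

```text
clock: 7.82
position: [0.4504, -0.2042, 0.1642]
ee_rot: [0.475, 0.522, -0.475, 0.526]
ft_force: [0.6, 0.4, 0.2]
grip_width: 0.998
```

Emit:
step_arm --pt "0.0854 -0.0004 0.002 -0.02 0" --pt "0.0854 0 0 -0.03 0" --pt "0.0854 0 0 -0.03 0" --pt "0.08 0 0 -0.02 0" --pt "0.075 0 0 0 0" --pt "0.07 0 0 0 0" --pt "0.068 0 0 0 0" --pt "0.065 0 0 0 0" --pt "0.06 0 0 0 0" --pt "0.055 0 0 0 0" --pt "0.055 0 0 0 0" --pt "0.055 0 0 0 0" --force 40

```text
clock: 8.82
position: [0.4503, -0.1997, 0.0633]
ee_rot: [0.474, 0.524, -0.474, 0.526]
ft_force: [-2.7, 0.8, 7.0]
grip_width: 0.753
```

Emit:
step_arm --pt "0.055 0 0 0.01 0" --pt "0.055 0 0 0.025 0" --pt "0.055 0 0 0.035 0" --pt "0.055 0 0 0.035 0" --pt "0.055 0.01 0.02 0.025 0" --pt "0.055 0.016 0.035 0.01 0" --pt "0.055 0.016 0.035 0 0" --pt "0.055 0.016 0.035 0 0" --pt "0.055 0.016 0.035 0 0" --pt "0.055 0.016 0.035 0 0" --pt "0.055 0.016 0.035 0 0" --pt "0.055 0.016 0.035 0 0" --force 60

```text
clock: 9.82
position: [0.5719, 0.0674, 0.2029]
ee_rot: [0.474, 0.524, -0.474, 0.525]
ft_force: [1.0, -0.1, -2.1]
grip_width: 0.744
```

Emit:
step_arm --pt "0.055 0.016 0.035 0 0" --pt "0.055 0.016 0.035 0 0" --pt "0.055 0.012 0.022 0 0" --pt "0.055 0.005 0.01 0 0" --pt "0.055 0 0 0 0" --pt "0.055 0 0 0 0"

```text
clock: 10.32
position: [0.6202, 0.1675, 0.2019]
ee_rot: [0.474, 0.525, -0.474, 0.525]
ft_force: [0.4, -1.3, -2.0]
grip_width: 0.744
```

Emit:
step_arm --pt "0.055 0.001 -0.001 -0.025 0" --pt "0.055 0 0 -0.035 0" --pt "0.055 0 0 -0.03 0" --pt "0.055 0 0 -0.015 0" --pt "0.055 0 0 -0.005 0" --pt "0.055 0 0 -0.003 0" --pt "0.055 0 0 0 0" --pt "0.055 0 0 0 0"

```text
clock: 10.98
position: [0.6223, 0.1669, 0.0903]
ee_rot: [0.475, 0.524, -0.473, 0.525]
ft_force: [-0.0, -0.5, -1.7]
grip_width: 0.746
```

```bash
python3 - <<'E'
from h import *
o=monitor.get_obs();print(o['position'],o['ft_force'])
for n in('side',):
    p=camera(n);W=cloud(p);C=p['color']
    print('l',cyl(W,C,(.6305,.0755),.04,.095,.029),'xl',cyl(W,C,(.6212,.165),.07,.12,.032))
    print('l rim',rim(W,(.6305,.0755),.101,.029))
E
```

```text
[0.62229143 0.16691686 0.09031752] [-0.0205899  -0.53160537 -1.74113346]
l (array([0.6306, 0.0752]), np.int64(515)) xl (array([0.6219, 0.1652]), np.int64(538))
l rim (array([0.62962067, 0.07407872]), 0.029665056616067886, np.int64(200))
```

Emit:
step_arm --pt "0.055 -0.0007 -0.0004 -0.003 0" --pt "0.055 0 0 -0.002 0" --pt "0.055 0 0 -0.001 0" --pt "0.055 0 0 0 0" --pt "0.055 0 0 0 0"

```text
clock: 11.45
position: [0.6211, 0.1668, 0.0846]
ee_rot: [0.474, 0.524, -0.474, 0.525]
ft_force: [-5.8, -1.6, 14.7]
grip_width: 0.746
```

Emit:
step_arm --pt "0.055 0 0 0.001 0" --pt "0.066 0 0 0 0" --pt "0.07 0 0 0 0" --pt "0.078 0 0 0 0" --pt "0.0854 0 0 0 0" --pt "0.0854 0 0 0.02 0" --pt "0.0854 0 0 0.035 0" --pt "0.0854 0 0 0.035 0" --pt "0.0854 -0.015 0.004 0 0" --pt "0.0854 -0.035 0.01 0 0" --pt "0.08 -0.035 0.01 0 0" --pt "0.08 -0.035 0.01 0 0"

```text
clock: 12.45
position: [0.4992, 0.2007, 0.173]
ee_rot: [0.474, 0.525, -0.474, 0.525]
ft_force: [-0.3, 0.2, 1.1]
grip_width: 0.935
```

Emit:
step_arm --pt "0.075 -0.035 0.01 0 0" --pt "0.075 -0.025 0.006 -0.02 0" --pt "0.075 -0.007 0.002 -0.03 0" --pt "0.075 0 0 0 0"

```text
clock: 12.78
position: [0.4298, 0.2176, 0.1197]
ee_rot: [0.471, 0.526, -0.475, 0.525]
ft_force: [0.3, -0.6, -0.7]
grip_width: 0.88
```

Emit:
step_arm --pt "0.075 0.0015 0 -0.02 0" --pt "0.075 0 0 -0.025 0" --pt "0.07 0 0 -0.025 0" --pt "0.07 0 0 -0.018 0" --pt "0.06 0 0 0 0" --pt "0.055 0 0 0 0" --pt "0.052 0 0 0 0" --pt "0.05 0 0 0 0" --pt "0.048 0 0 0 0" --pt "0.04 0 0 0 0" --pt "0.04 0 0 0 0" --pt "0.04 0 0 0 0" --force 30

```text
clock: 13.78
position: [0.4363, 0.2188, 0.0371]
ee_rot: [0.475, 0.524, -0.473, 0.525]
ft_force: [-1.7, -1.8, 7.6]
grip_width: 0.559
```

Emit:
step_arm --pt "0.04 0 0 0.01 0" --pt "0.04 0 0 0.025 0" --pt "0.04 0 0 0.035 0" --pt "0.04 0 0 0.035 0" --pt "0.04 0.008 -0.009 0.03 0" --pt "0.04 0.018 -0.02 0.02 0" --pt "0.04 0.026 -0.03 0 0" --pt "0.04 0.026 -0.03 0 0" --pt "0.04 0.026 -0.03 0 0" --pt "0.04 0.026 -0.03 0 0" --pt "0.04 0.026 -0.03 0 0" --pt "0.04 0.026 -0.03 0 0" --force 40

```text
clock: 14.78
position: [0.6182, 0.0075, 0.1918]
ee_rot: [0.474, 0.524, -0.474, 0.525]
ft_force: [1.3, 0.1, 0.3]
grip_width: 0.56
```

Emit:
step_arm --pt "0.04 0.014 -0.016 0 0" --pt "0.04 0.008 -0.008 -0.02 0" --pt "0.04 0 0 -0.035 0" --pt "0.04 0 0 -0.03 0" --pt "0.04 0 0 -0.02 0" --pt "0.04 0 0 0 0" --pt "0.04 0 0 0 0"

```text
clock: 15.37
position: [0.6389, -0.0147, 0.086]
ee_rot: [0.474, 0.525, -0.474, 0.524]
ft_force: [-0.1, 0.3, 0.1]
grip_width: 0.555
```

```bash
python3 - <<'E'
from h import *
o=monitor.get_obs();print(o['position'],o['ft_force'])
p=camera('side');W=cloud(p);C=p['color'];save(p,'m1')
print('l',cyl(W,C,(.6305,.0755),.04,.095,.029),'xl',cyl(W,C,(.6212,.165),.1,.12,.032))
b=o['position'][2]-.0371
print('m',cyl(W,C,o['position'][:2],b+.02,b+.06,.024))
E
```

```text
[ 0.63890703 -0.01471365  0.08604653] [-0.11073275  0.25336594  0.12425486]
l (array([0.6309, 0.0744]), np.int64(106)) xl (array([0.6204, 0.1649]), np.int64(250))
m (array([ 0.6384, -0.012 ]), np.int64(314))
```

View pics/m1.png

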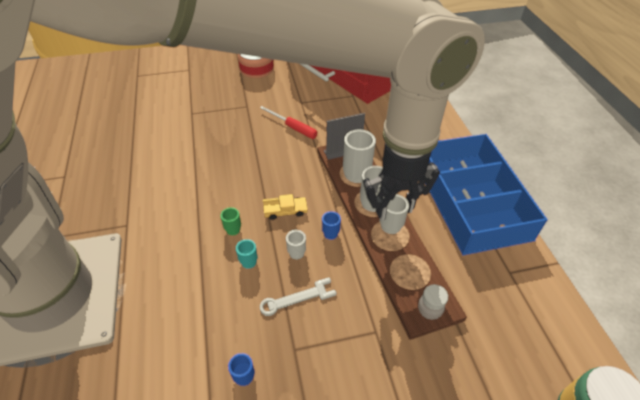

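xl and l are in place, and m hangs over the third mark. I'll correct it by about 2 mm in y and lower it.

Emit:
step_arm --pt "0.04 0.0008 -0.002 -0.012 0" --pt "0.04 0 0 -0.01 0" --pt "0.04 0 0 -0.004 0" --pt "0.04 0 0 -0.001 0" --pt "0.04 0 0 0 0" --pt "0.04 0 0 0 0"

```text
clock: 15.92
position: [0.6399, -0.0167, 0.0584]
ee_rot: [0.474, 0.525, -0.474, 0.525]
ft_force: [-0.4, -0.1, 0.3]
grip_width: 0.555
```

Emit:
step_arm --pt "0.04 0 0.0005 -0.001 0" --pt "0.04 0 0 -0.001 0" --pt "0.04 0 0 0 0" --pt "0.04 0 0 0 0"

```text
clock: 16.25
position: [0.6401, -0.0167, 0.0583]
ee_rot: [0.474, 0.524, -0.474, 0.525]
ft_force: [-8.3, -3.2, 17.5]
grip_width: 0.552
```

```bash
python3 - <<'E'
from h import *
o=monitor.get_obs();print(o['position'],o['ft_force'])
p=camera('side');W=cloud(p);C=p['color']
print('m',cyl(W,C,(.6393,-.014),.04,.08,.024))
E
```

```text
[ 0.64007498 -0.01668513  0.05825014] [-8.27146601 -3.2467861  17.52229004]
m (array([ 0.6392, -0.0138]), np.int64(289))
```

Emit:
step_arm --pt "0.04 0 0 0.0015 0" --pt "0.05 0 0 0 0" --pt "0.055 0 0 0 0" --pt "0.062 0 0 0 0" --pt "0.07 0 0 0 0" --pt "0.07 0 0 0.02 0" --pt "0.07 0 0 0.035 0" --pt "0.07 0 0 0.025 0" --pt "0.07 -0.02 0.0015 0 0" --pt "0.065 -0.035 0.0025 0 0" --pt "0.065 -0.038 0.003 0 0" --pt "0.06 -0.038 0.003 0 0"

```text
clock: 17.3
position: [0.5073, -0.0058, 0.1372]
ee_rot: [0.474, 0.525, -0.474, 0.524]
ft_force: [-0.2, 1.1, 2.7]
grip_width: 0.704
```

Emit:
step_arm --pt "0.06 -0.035 0.0025 0 0" --pt "0.06 -0.02 0.0015 0 0" --pt "0.06 -0.002 0 -0.02 0" --pt "0.06 0 0 0 0" --pt "0.06 0 0 0 0"

```text
clock: 17.72
position: [0.4516, -0.0022, 0.1177]
ee_rot: [0.474, 0.525, -0.474, 0.524]
ft_force: [0.5, 0.1, 1.3]
grip_width: 0.707
```

Emit:
step_arm --pt "0.06 0 -0.0005 -0.02 0" --pt "0.06 0 0 -0.03 0" --pt "0.06 0 0 -0.03 0" --pt "0.055 0 0 -0.014 0" --pt "0.05 0 0 0 0" --pt "0.045 0 0 0 0" --pt "0.042 0 0 0 0" --pt "0.04 0 0 0 0" --pt "0.038 0 0 0 0" --pt "0.03 0 0 0 0" --pt "0.03 0 0 0 0" --pt "0.03 0 0 0 0" --force 30

```text
clock: 18.72
position: [0.4529, -0.0027, 0.0251]
ee_rot: [0.474, 0.524, -0.474, 0.525]
ft_force: [-1.9, -0.1, 6.4]
grip_width: 0.42
```

Emit:
step_arm --pt "0.03 0 0 0.01 0" --pt "0.03 0 0 0.025 0" --pt "0.03 0 0 0.035 0" --pt "0.03 0 0 0.035 0" --pt "0.03 0.01 -0.005 0.02 0" --pt "0.03 0.022 -0.0115 0 0" --pt "0.03 0.033 -0.017 0 0" --pt "0.03 0.033 -0.017 0 0" --pt "0.03 0.033 -0.017 0 0" --pt "0.03 0.033 -0.017 0 0" --pt "0.03 0.022 -0.0115 0 0" --pt "0.03 0.0095 -0.0049 -0.02 0" --force 40

```text
clock: 19.72
position: [0.6517, -0.106, 0.1327]
ee_rot: [0.476, 0.522, -0.473, 0.526]
ft_force: [0.3, -0.1, -0.2]
grip_width: 0.423
```

Emit:
step_arm --pt "0.03 0 0 -0.035 0" --pt "0.03 0 0 -0.02 0" --pt "0.03 0 0 0 0" --pt "0.03 0 0 0 0"

```text
clock: 20.05
position: [0.647, -0.1035, 0.0743]
ee_rot: [0.474, 0.525, -0.474, 0.524]
ft_force: [-0.4, 0.6, 0.8]
grip_width: 0.421
```

```bash
python3 - <<'E'
from h import *
o=monitor.get_obs();print(o['position'],o['ft_force'],o['grip_width'])
p=camera('side');W=cloud(p);C=p['color'];b=o['position'][2]-.0251
cv2.imwrite('pics/s1.png',cv2.resize(C[180:340,320:520,::-1],(800,640))[:600])
print('s',cyl(W,C,(.6484,-.1036),b+.018,b+.045,.019),cyl(W,C,(.6484,-.1036),b+.018,b+.03,.019),cyl(W,C,(.6484,-.1036),b+.03,b+.045,.019),'m',cyl(W,C,(.6393,-.014),.04,.08,.024))
E
```

```text
[ 0.64699286 -0.10349256  0.07432745] [-0.40238446  0.56391445  0.81370276] 0.42097921510360947
s (array([ 0.647 , -0.1021]), np.int64(151)) (array([ 0.6465, -0.1019]), np.int64(57)) (array([ 0.6474, -0.1023]), np.int64(94)) m (array([ 0.6396, -0.0134]), np.int64(70))
```

View pics/s1.png

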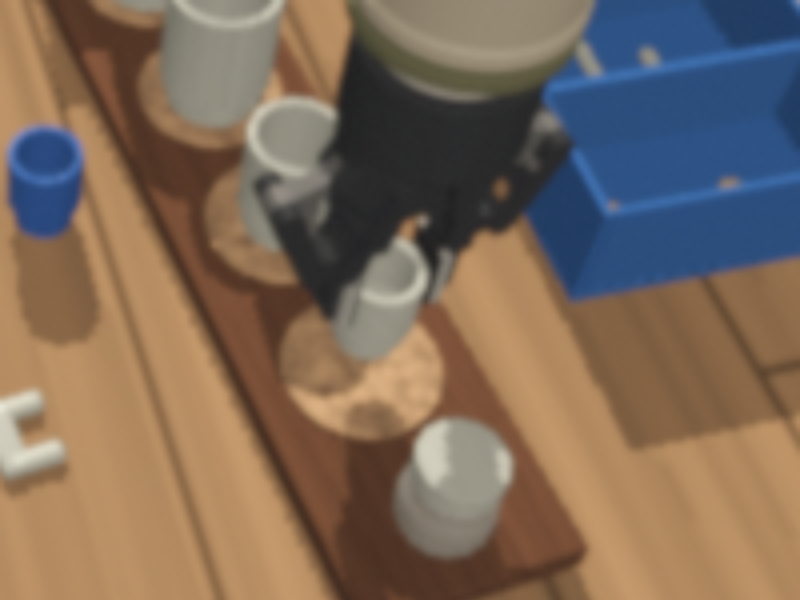

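tin_s hangs upright over the last mark at (365,370) in the crop, so I'll lower it with a 1.5 mm correction.

Emit:
step_arm --pt "0.03 0.0014 -0.0015 -0.012 0" --pt "0.03 0 0 -0.01 0" --pt "0.03 0 0 -0.003 0" --pt "0.03 0 0 -0.001 0" --pt "0.03 0 0 0 0" --pt "0.03 0 0 0 0"

```text
clock: 20.6
position: [0.649, -0.1049, 0.0482]
ee_rot: [0.474, 0.525, -0.474, 0.525]
ft_force: [0.7, 0.2, 0.4]
grip_width: 0.421
```

Emit:
step_arm --pt "0.03 0 0 -0.001 0" --pt "0.03 0 0 -0.001 0" --pt "0.03 0 0 0 0" --pt "0.03 0 0 0 0"

```text
clock: 20.93
position: [0.6491, -0.105, 0.0463]
ee_rot: [0.474, 0.524, -0.474, 0.525]
ft_force: [-1.2, 0.0, 3.0]
grip_width: 0.418
```

```bash
python3 - <<'E'
from h import *
o=monitor.get_obs();print(o['position'],o['ft_force'])
p=camera('side');W=cloud(p);C=p['color']
print('s',cyl(W,C,(.6484,-.1036),.039,.066,.019))
E
```

```text
[ 0.64911004 -0.10498383  0.04630289] [-1.20450112e+00  1.57850223e-03  2.96490250e+00]
s (array([ 0.6482, -0.1035]), np.int64(156))
```

Touching and centred. I'll release, rise and back away towards the robot's right.

Emit:
step_arm --pt "0.038 0 0 0 0" --pt "0.042 0 0 0 0" --pt "0.05 0 0 0 0" --pt "0.06 0 0 0 0" --pt "0.06 0 0 0 0" --pt "0.06 0 0 0.02 0" --pt "0.06 0 0 0.035 0" --pt "0.06 0 0 0.035 0" --pt "0.06 0 0 0.035 0" --pt "0.06 0 0 0.035 0" --pt "0.06 -0.015 -0.03 0 0" --pt "0.06 -0.015 -0.035 0 0"

```text
clock: 21.98
position: [0.6204, -0.1669, 0.2088]
ee_rot: [0.474, 0.525, -0.471, 0.527]
ft_force: [0.1, -2.1, -1.2]
grip_width: 0.698
```

Emit:
step_arm --pt "0.06 -0.015 -0.035 0 0" --pt "0.06 -0.015 -0.035 0 0" --pt "0.06 -0.015 -0.035 0 0" --pt "0.06 -0.015 -0.035 0 0" --pt "0.06 -0.015 -0.035 0 0" --pt "0.06 -0.015 -0.035 0 0" --pt "0.06 -0.015 -0.035 0 0" --pt "0.06 0 0 0 0" --pt "0.06 0 0 0 0" --pt "0.06 0 0 0 0"

```text
clock: 22.82
position: [0.5141, -0.4144, 0.2057]
ee_rot: [0.474, 0.525, -0.474, 0.525]
ft_force: [-0.2, 0.4, -0.5]
grip_width: 0.703
```

```bash
python3 - <<'E'
from h import *
o=monitor.get_obs();print(o['position'],o['joint_velocities'].round(3))
T={'xl':((.6212,.1648),.100,.032),'l':((.6303,.0753),.080,.029),'m':((.6393,-.0141),.065,.024),'s':((.6484,-.1036),.05,.019)}
for n in('side','top'):
    p=camera(n);W=cloud(p);C=p['color'];save(p,n+'F')
    for k,(xy,h,R) in T.items():
        s,r,c=rim(W,xy,.021+h,R); print(n,k,'off target mm',np.round((s-xy)*1000,1),np.round((cyl(W,C,xy,.04,.015+h,R)[0]-xy)*1000,1) if n=='side' else '')
    d=regions_of(p,'pickup')[0];print('pickup',d['centre'],np.nanmedian(W[d['region']],0).round(3))
E
```

```text
[ 0.51408741 -0.4144214   0.20572114] [-0.025 -0.009 -0.018  0.007 -0.001 -0.001  0.001]Traceback (most recent call last):
  File "<stdin>", line 7, in <module>
  File "h.py", line 17, in rim
    return (*fitc(W[m],R),m.sum())
             ~~~~^^^^^^^^
  File "h.py", line 11, in fitc
    h=cv2.convexHull(P[:,:2].astype(np.float32))[:,0]
      ~~~~~~~~~~~~~~~~~~~~~~~~~~~~~~~~~~~~~~~~~~^^^^^
TypeError: 'NoneType' object is not subscriptable
```

View pics/sideF.png

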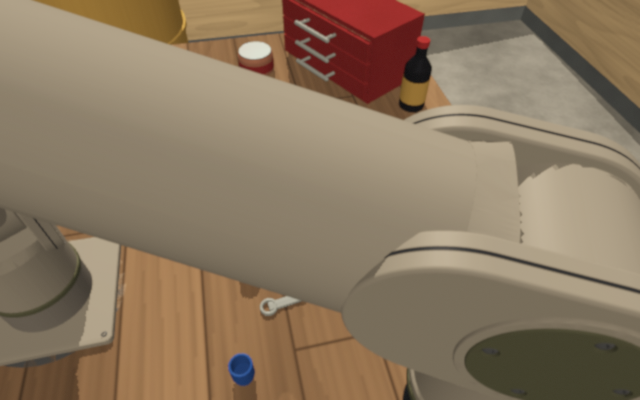

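The arm blocks the side view, so I'll move it on towards its start pose.

Emit:
step_arm --pt "0.06 -0.03 -0.018 0 0" --pt "0.06 -0.033 -0.02 0 0" --pt "0.06 -0.033 -0.02 0 0" --pt "0.06 -0.033 -0.02 0 -0.1" --pt "0.06 -0.033 -0.02 0 -0.1" --pt "0.06 -0.033 -0.02 0 -0.1" --pt "0.06 -0.033 -0.02 0 -0.1" --pt "0.06 -0.033 -0.02 0 -0.1" --pt "0.06 -0.033 -0.02 0 -0.1" --pt "0.06 0 0 0 0" --pt "0.06 0 0 0 0" --pt "0.06 0 0 0 0"

```text
clock: 23.87
position: [0.2218, -0.592, 0.2059]
ee_rot: [0.608, 0.362, -0.607, 0.362]
ft_force: [0.7, 0.2, 0.8]
grip_width: 0.703
```

```bash
python3 - <<'E'
from h import *
o=monitor.get_obs();print(o['clock'],o['position'],o['joint_velocities'].round(3))
T={'xl':((.6212,.1648),.100,.032),'l':((.6303,.0753),.080,.029),'m':((.6393,-.0141),.065,.024),'s':((.6484,-.1036),.05,.019)}
for n in('side','top'):
    p=camera(n);W=cloud(p);C=p['color'];save(p,n+'F2')
    for k,(xy,h,R) in T.items():
      try:
        s,r,c=rim(W,xy,.021+h,R); print(n,k,'off target mm',np.round((s-xy)*1000,1),np.round((cyl(W,C,xy,.04,.015+h,R)[0]-xy)*1000,1) if n=='side' else '')
      except Exception as e: print(n,k,'not seen')
    d=regions_of(p,'pickup')[:1];print('pickup',[(q['centre'],np.nanmedian(W[q['region']],0).round(3)) for q in d])
E
```

```text
23.8667 [ 0.22182259 -0.59196501  0.20592705] [-0.016 -0.004 -0.017  0.002  0.001  0.001 -0.001]
side xl off target mm [-1.5 -1.4] [-0.8  0. ]
side l off target mm [-0.5 -1.7] [ 0.3 -0.3]
side m off target mm [-0.4 -0.3] [0.2 0.6]
side s off target mm [ 0.1 -0.7] [0.1 0.2]
pickup [([206.8, 282.5], array([0.447, 0.1  , 0.018]))]
top xl off target mm [-1.2 -1.8] 
top l off target mm [ 0.  -2.2] 
top m off target mm [-0.2 -1.4] 
top s off target mm [-0.5 -1.6] 
pickup [([232.6, 276.8], array([0.446, 0.106, 0.019]))]
```

View pics/sideF2.png

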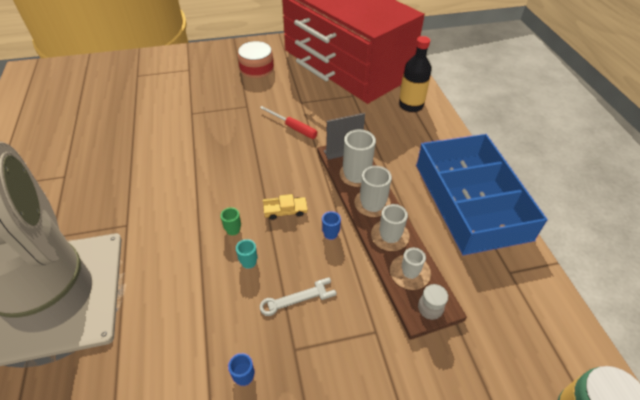

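All four tins stand upright on their marks in size order from the plate: xl at (359,158), l (376,190), m (393,223) and s (414,264). The pickup at (285,206) hasn't moved. Handing in.

```bash
python3 -c "
from h import *
print(ticket.hand_in())"
```

```text
the job is handed in; nothing more can be done
None
```

All four tins are upright on the cork marks, biggest next to the end plate and smallest farthest from it. I handed the job in after about 24 s of the 112 s allowed.

- **Unstacking:** I lifted tin_l straight off tin_xl. tin_xl measured within 0.1 mm of the same spot before and after the lift.
- **Final position:** In the side camera, fits to the tin walls put each tin within about 1 mm of its mark centre. The rim fits disagree slightly, reading up to about 2.2 mm off in both cameras, mostly towards −y. That is close to the 2 mm calibration accuracy.
- **Pickup:** It measured within about 1 mm of its starting position.
- **Failed check:** My first final check failed because the arm blocked the side view. I moved the arm back near its start pose and repeated it.
- **Grip reading:** The gripper read about 36 mm on the 38 mm tin_s, which I did not explain. The tin was held and set down upright.
- **Forces:** The highest wrist force I saw was about 20 N, while setting down tin_m.

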